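# Back off the left-hand wing knob and take the rack off the shaker

## Robot

A 6-joint arm with a two-finger parallel gripper is mounted at the origin on a cart in front of the work surface, level with it; the furniture and walls round the work are solid. World frame = base frame: x ahead of the robot, y to its left, z up, the work surface at z = 0. Lengths are in m, angles in rad, forces in N, time in s.
With the tool pointing down it reaches from about 0.375 to 0.9 m from the base axis. Payload 3.1 kg.
Tool frame: the origin (TCP) lies at the very end of the fingers, on their centre line; the grasp point (between the pads) lies 19 mm behind it; z points along the fingers, y is the line along which they close (so a half turn about z gives the same grasp; the last joint's range is limited). The gripper opens to 85 mm and grips with 20 to 120 N. Pads are 22 mm wide; open, the fingers measure 114 mm over their backs; the gripper's body (76 mm by 85 mm) begins 54 mm behind the grasp point. The pads swing forward as they close: fully open they stand 13 mm farther back than shut.
Start: joints at [-1.405, 0.527, 1.433, -0, 1.181, -0.178], TCP at [0.211, -0.588, 0.231] pointing down, gripper open.
Joint ranges: [-3.08, 3.08], [-0.75, 2.2], [0.22, 2.44], [-1.43, 4.57], [0, 2.65], [-2.85, 2.85]. Speed limits (rad/s): [2.79, 2.79, 3.14, 3.14, 3.14, 3.14].

## Interface

Orientations are given as a rotation vector (axis times angle).
In Python, from rig import * gives the robot as it stands. The module is installed in compiled form; this text tells all that it offers.
- The arm moves only by the tool servo_tool, never from a script. Its argument "commands" is a list of rows, each a list of 2 entries, a list of its own where there are three numbers: the shift along the tool's x, y, z as a fraction of full scale, then the turn, a rotation vector about the tool's x, y, z as a fraction of full scale. In form: [[[x, y, z], [wx, wy, wz]], ...]. A call has 1 to 10 rows; each row shifts and turns the commanded pose from where the row before left it, along the tool's axes as they then stand; what a row does not reach is not made up. Full scale, the value 1, is 30 mm for a shift and 90 degrees for a turn. A row lasts 1/10 s, in which the tool goes at most 50 mm and 8.59 degrees, less where a joint would pass 70% of its speed; a pose out of reach is approached as far as the arm can. A call with a number of a shift or a turn outside -1 to 1 is refused whole. A call with a gripper value outside its range is refused whole. "hand" is the gripper command: -1 is fully open, 1 is shut, values between are in proportion, set as the call begins (left out, the last holds). The fingers move at their own pace and stop on an object; "force" is the grip in N (left out, the last holds). Time passes only in rows, so rows that do not move let the fingers close. It gives the time, the measured TCP pose, the force, the opening and the grip force at its end, in the units of the state.
- get_obs(): the state, without advancing time (a new reading comes with each control period).
- get_image(name): name is "side" or "top"; returns (picture, depth): 384x512x3 uint8, red, green, blue; 384x512 float32, m along the optical axis (not along the pixel's ray), 0 where there is no reading.
- camera_info(name): a dict with "fov_y" (degrees; the focal length in pixels is half the picture's height over the tangent of half this angle, whatever the lens; pixels are square), "cx", "cy" (the principal point, pixels), "view" (4x4, takes a point from world to camera coordinates). Camera axes: x right, y down, z forward; pixel columns grow to the right and rows downward; lengths in m; the calibration is good to about 2 mm. A picture is of the moment at which its call begins. camera_info takes no time and is no camera call.
- hand_in(): hands the job in; it is judged then, once.
Trained networks look in the newest picture that a camera, given by its name, has taken for a name from the list of things; names that differ only in an ending like _2 or _b are one class to them, and where a whole thing is asked for, a point or a joint stands for the part that bears it (a point fixed in the world has none). Each returns a list of dicts, best first, with "confidence" (0 to 1); they miss things now and then, are a little off and sometimes report something else, mostly with a low value. They report only what shows in the picture. A call takes as long as a camera call.
- regions_of(camera, thing): "region" (384x512 bool, what is visible of it) and "box" ([left, top, right, bottom] in pixels, round what is visible of it).
- mark_of(camera, thing): "xy" ([column, row] in pixels: a listed point, or the origin of a listed thing).
The state is a dict: "t": time; "q": joint angles; "joint_velocities": joint speeds; "joint_efforts": joint torques, N m; "tool_pos": TCP position; "tool_rot": TCP orientation; "contact_force": force on the tool from outside, world axes, zero at the start; "ft_torque": the same for the moment, N m; "finger_gap": finger opening in m; "gripper_force": force on a finger pad.
Only numpy, scipy, OpenCV 4.12 (cv2) and the standard library are available. Lean on these libraries where they do the work, as an engineer would, in place of code of your own. Each camera call takes 0.05 s, during which the arm holds its last target. There are 200 camera calls.

## Task

The small black rack on the bench shaker is held by a sliding jaw whose wing knob has a left-hand thread: push the knob round clockwise (seen from above), gently, until you feel it come up against its stop and the jaw is fully back, and no harder. Then lift the rack out and set it down flat and the same way up in the low grey tray to the right of the laptop, knocking nothing about and leaving the jaw open.

Things in the scene. Friction and masses are not known exactly. Their poses are not given: they have to be found in the camera images.
- clamp: Bench shaker fixed to the worktop: grey housing, aluminium plate 112 x 214 mm, plate top at z = 40 mm. Origin: on the worktop under the rack's seat; +y runs along the plate from rack to knob. The rack stands with its long side along y against a 22 mm high fence at -y, between 8 mm high corner lugs (33 mm and more from the middle along y; its long sides are free between them).
- jaw_guide (a point): Fixed point on the plate, 64 mm along the shaker's +y. Over it slides the steel jaw, 36 mm wide; its lip (top 77 mm above the worktop) overhangs the rack's +y end by 3 to 12 mm at the start. The jaw itself is not tracked. Each radian of clockwise knob turn draws it 4.5 mm towards +y; at the knob's stop it is fully back and clear of the rack; it must be left within 0.5 mm of there.
- knob_axis (a point): Fixed point on the knob's vertical axis, 98 mm along the shaker's +y, 98 mm above the worktop (half-way up the wings). The knob keeps its height. From its start it turns 1.7 to 3.4 rad clockwise (seen from above) before it meets its stop: how far cannot be seen from the knob, it must be felt. It stays where it is left.
- knob_wing (a point): Point in the end of one of the two opposite wings of the black wing knob, 50 mm from the axis, half-way up. Wings 9 mm thick (12 mm at the round ends), 22 mm high, from 87 to 109 mm above the worktop, reaching 56 mm from the axis; hub radius 15 mm. All else on the shaker is under 86 mm high, and beside the post (16 mm radius) under 78 mm.
- knob_post (a point): Fixed point on the knob's axis at the foot of its post. Behaviour of the knob: turning takes a steady 0.2 Nm (4 to 5 N at 45 mm from the axis). Its hub sits on the screw in a rubber bushing, springy at 8 Nm per rad; twisting that by 0.1 rad either way (0.8 Nm, about 18 N at 45 mm) spoils it, so at the stop cease pushing as soon as the force clearly rises.
- rack_centre (a point): Centre (half-way up, 15 mm above its underside) of the loose black tube rack, 48 mm (x) by 88 mm (y) by 30 mm high, 0.09 kg. Grasp across the 48 mm width. It starts on the shaker's plate, its axes along the shaker's.
- tray: Low grey open tray standing on the worktop, 130 mm (x) by 150 mm (y), 14 mm high, walls and floor 4 to 5 mm thick; origin under its centre. Fixed.
- buffer_bottle: Clear reagent bottle, 64 mm across, 145 mm high, bystander; origin under its centre.
- amber_bottle: Brown reagent bottle, 56 mm across, 120 mm high, bystander; origin under its centre.
- timer: Small white timer, 60 x 66 x 18 mm, bystander; origin under its centre.
- tape: Roll of tape lying flat, 95 mm across, 19 mm high, bystander; origin under its centre.

How it is judged:
By the outcome, as a careful person would: the job done as asked, in the order asked, and still so for the second after the job is handed in, with the robot touching nothing.
It also fails if it takes over 69 s, if anything falls off the work surface, if the arm or the gripper's body presses on something with over 40 N, if the wrist force passes 120 N, or if a joint passes its speed limit or range.

## Working session

There is one attempt and no reset: what is moved stays moved. The work goes in short steps, Python scripts to look and compute and a tool call to move; the robot and the scene stay as the last step left them, time stands still between calls to the robot, and variables do not carry over. Pictures are saved under pics/ and viewed, at most 10 in all, crops included, and the job is handed in when it is done.

Besides the shell and the picture viewer there is one more tool, called in YAML: its name, and indented under it one key for each argument. servo_tool: Moves the arm, as the interface text tells. Shift numbers are shares of 30 mm and turn numbers shares of 90 degrees, none past 1 either way. Its arguments: {"type":"object","properties":{"commands":{"type":"array"},"hand":{"type":"number"},"force":{"type":"number"}},"required":["commands"]}

```bash
mkdir -p pics
cat > h.py <<'E'
from rig import *
import numpy as np, cv2
from scipy.spatial.transform import Rotation as R
def cam(n):
    c=camera_info(n); f=192/np.tan(np.radians(c["fov_y"])/2); return c,f
def ray(n,xy):
    c,f=cam(n); V=np.array(c["view"]); d=np.array([(xy[0]-c["cx"])/f,(xy[1]-c["cy"])/f,1.])
    return -V[:3,:3].T@V[:3,3], V[:3,:3].T@d
def at_z(n,xy,z):
    o,d=ray(n,xy); return o+d*(z-o[2])/d[2]
def cloud(n,dep):
    c,f=cam(n); V=np.array(c["view"]); v,u=np.mgrid[:384,:512]
    P=np.stack([(u-c["cx"])/f*dep,(v-c["cy"])/f*dep,dep],-1)
    return (P-V[:3,3])@V[:3,:3]
E
cat > a.py <<'E'
from h import *
np.set_printoptions(precision=4,suppress=True)
o=get_obs(); print(o)
Z=dict(clamp=0,jaw_guide=.04,knob_axis=.098,knob_wing=.098,knob_post=.04,rack_centre=.055,tray=0,buffer_bottle=0,amber_bottle=0,timer=0,tape=0)
for n in ("top","side"):
    im,d=get_image(n); cv2.imwrite(f"pics/{n}0.png",im[:,:,::-1]); np.save(n+".npy",d)
    print(n,ray(n,(256,192)))
    for k,z in Z.items():
        for m in mark_of(n,k)[:2]: print(k,np.round(m["xy"],1),round(m["confidence"],2),at_z(n,m["xy"],z))
E
python3 a.py
```

```text
{'t': 0.0, 'q': array([-1.4045,  0.5285,  1.4339,  0.    ,  1.1814, -0.1785]), 'joint_velocities': array([ 0.0011, -0.0009, -0.0001, -0.0004,  0.0021, -0.    ]), 'joint_efforts': array([  0.0017, -44.2348, -17.8023,  -0.0002,   0.0084,   0.    ]), 'tool_pos': array([ 0.2111, -0.5875,  0.2303]), 'tool_rot': array([-3.0929, -0.5385, -0.    ]), 'contact_force': array([ 0.2772, -0.1715,  0.9236]), 'ft_torque': array([ 0.0103, -0.015 , -0.0432]), 'gripper_force': 0.0, 'finger_gap': 0.08534688185359705}
top (array([0.3129, 0.0545, 1.504 ]), array([ 0.0691,  0.0184, -0.9975]))
clamp [210.3 178.8] 0.61 [0.471  0.2514 0.    ]
jaw_guide [192.2 178.8] 0.76 [0.4686 0.3121 0.04  ]
jaw_guide [211.3 182.2] 0.58 [0.4543 0.2428 0.04  ]
knob_axis [180.4 173.6] 0.8 [0.4818 0.343  0.098 ]
knob_axis [127.8 165.4] 0.5 [0.5159 0.5281 0.098 ]
knob_wing [188.6 162.4] 0.46 [0.5204 0.3138 0.098 ]
knob_post [181.4 175.3] 0.7 [0.4824 0.3513 0.04  ]
knob_post [186.3 162.6] 0.63 [0.5285 0.3329 0.04  ]
rack_centre [207.8 179.7] 0.84 [0.4622 0.2533 0.055 ]
rack_centre [383.1 143.9] 0.65 [ 0.5739 -0.3782  0.055 ]
tra
[... 165 characters left out ...]
r [179.5 229.6] 0.54 [0.2853 0.3687 0.    ]
tape [374.1 222.8] 0.64 [ 0.2926 -0.3475  0.    ]
side (array([ 0.1503, -1.3238,  0.8043]), array([ 0.1778,  0.8767, -0.447 ]))
clamp [255.8 187.9] 0.63 [ 0.4777  0.298  -0.    ]
knob_axis [256.6 164.2] 0.64 [0.492  0.3651 0.098 ]
knob_axis [252.1 163.3] 0.49 [0.4719 0.3796 0.098 ]
knob_wing [259.5 165.5] 0.56 [0.5031 0.3467 0.098 ]
knob_post [254.9 175.5] 0.71 [0.4835 0.3581 0.04  ]
rack_centre [255.7 182.3] 0.44 [0.4662 0.2469 0.055 ]
tray [277.4 276.9] 0.63 [ 0.4231 -0.3764 -0.    ]
buffer_bottle [252.4 164.7] 0.7 [ 0.5144  0.5952 -0.    ]
amber_bottle [326.7 277.3] 0.92 [ 0.5856 -0.4045  0.    ]
tape [240.6 280.5] 0.73 [ 0.2997 -0.375   0.    ]
```

Run:
```python
import cv2,numpy as np
a=cv2.imread('pics/top0.png'); b=cv2.imread('pics/side0.png')
t=cv2.resize(a[130:250,100:240],None,fx=4.2,fy=4.2,interpolation=cv2.INTER_CUBIC)
cv2.imwrite('pics/c1.png',t)
cv2.imwrite('pics/c2.png',cv2.resize(a,None,fx=1.5,fy=1.5))
cv2.imwrite('pics/c3.png',cv2.resize(b,None,fx=1.5,fy=1.5))
```

```text
(no output)
```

View pics/c1.png

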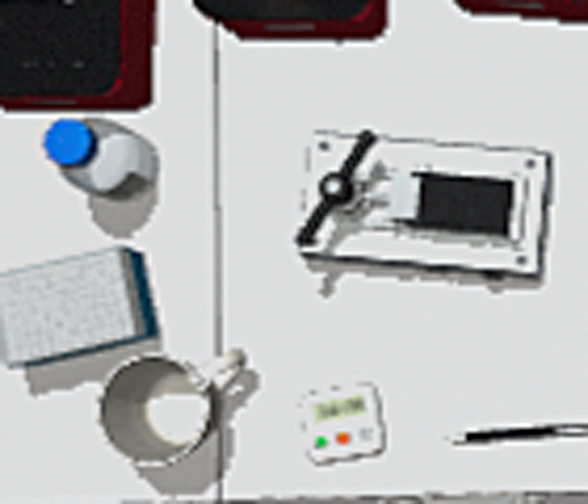

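View pics/c2.png

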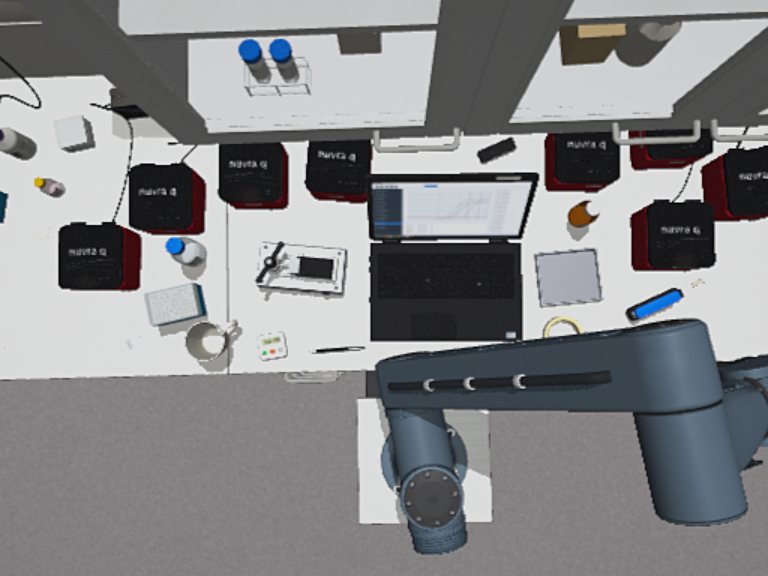

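View pics/c3.png

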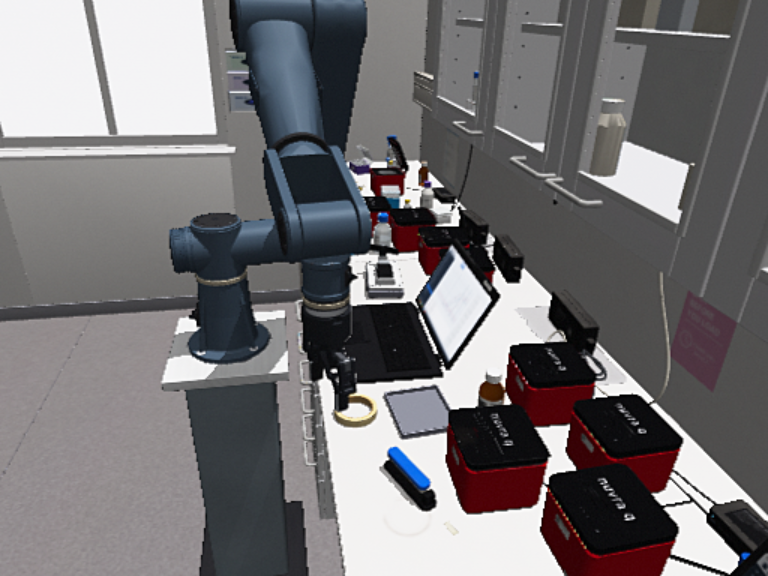

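The top view, in crop pixels at 4.2x, shows the knob hub at about (336,187), wing ends at (368,138) and (303,240), and the rack at (465,203). The tray is at about (378,184) in the full picture. The networks agree with this, so next I'll refine it with depth.

Run:
```python
from h import *
np.set_printoptions(precision=4,suppress=True)
d=np.load('top.npy'); im=cv2.imread('pics/top0.png'); g=im.mean(2); P=cloud("top",d)
print('f',cam("top")[1])
sub=np.zeros((384,512),bool); sub[155:205,165:235]=True
k=sub&(P[...,2]>.088)&(P[...,2]<.125)
q=P[k]; print('knob',k.sum(),q.mean(0),np.median(q[:,2]),q.min(0),q.max(0))
w=q[:,:2]-q[:,:2].mean(0); u,s,v=np.linalg.svd(w,full_matrices=False); print('wingdir',v[0],np.degrees(np.arctan2(v[0,1],v[0,0])), (w@v[0]).min(),(w@v[0]).max())
r=sub&(g<60)&(P[...,2]>.05)&(P[...,2]<.082)
n,l,st,c=cv2.connectedComponentsWithStats(r.astype(np.uint8)); i=1+st[1:,4].argmax(); r=l==i
q=P[r]; print('rack top',r.sum(),q.mean(0)); rect=cv2.minAreaRect((q[:,:2]*1000).astype(np.float32)); print(rect, np.median(q[:,2]))
pl=sub&(P[...,2]>.03)&(P[...,2]<.05); q=P[pl]; print('plate',cv2.minAreaRect((q[:,:2]*1000).astype(np.float32)),np.median(q[:,2]))
# jaw
print('z map'); print((P[166:192,176:222:1,2]*1000).astype(int)[::2,::2])
print('gray'); print(g[172:186,190:226].astype(int))
t=np.zeros_like(sub); t[155:215,345:415]=True
for th in (80,):
  m=regions_of("top","tray")[0]["region"]; q=P[m]; print('tray',m.sum(),cv2.minAreaRect((q[:,:2]*1000).astype(np.float32)),np.median(q[:,2]))
```

```text
f 406.488726121638
knob 146 [0.4779 0.3424 0.1062] 0.10762589627898912 [0.4311 0.3118 0.089 ] [0.5243 0.3747 0.1177]
wingdir [-0.8396  0.5432] 147.09753634812634 -0.054177351526963576 0.05631131989471397
rack top 278 [0.4664 0.2437 0.0694]
((467.021240234375, 248.5004425048828), (89.6016845703125, 44.859195709228516), 82.12631225585938) 0.06948027653889682
plate ((470.6261291503906, 281.04425048828125), (212.20529174804688, 108.94702911376953), 83.36450958251953) 0.04004318205317868
z map
[[  37   43   39   40  106  105   43   35   35   40   36   45   43   36
    37   42   44   42   37   37   39   38   35]
 [  42   40   43  104  109   90   43   38   39   39   38   41   40   36
    41   37   42   39   39   41   39   40   41]
 [  39   38   47  110  100   39   41   50   40   33   43   41   44   50
    37   37   39   34   37   38   42   43   47]
 [  37  114  114  103   72   49   42   43   35   76   80   79   73   67
    70   70   69   63   70   68   63   40   43]
 [ 110  109  115  110   92   66   42   38   43   73   77   78   64   70
    70   63   69   68   65   65   71   76   70]
 [  42
[... 2479 characters left out ...]
  43  60  56  32  36  38  36  37  31  36  35
   35  37  36  38  40  39  36  39  36  41  37  36  14 112 212 201 136 231]
 [201 205 217 198 131 140  94  41  28  35  31  22  24  24  22  21  29  31
   29  27  35  36  33  36  33  37  35  34  38  38  13 154 248 202 141 232]
 [127 123 143 135 117 141 156 132  90  82  85  70  73  69  52  56  51  39
   38  27  33  39  35  24  24  30  29  28  32  27   7 149 245 195 131 231]
 [232 232 234 214 153 168 177 177 154 172 177 165 172 162 135 138 129 106
  100  83  84  85  82  71  73  69  51  56  51  35  16 147 245 198 135 231]]
tray 1492 ((411.5747985839844, -192.70108032226562), (135.1321258544922, 514.9458618164062), 7.045687198638916) 0.004332979486861496
```

servo_tool:
  commands:
    - [[0.807,-0.564,-0.214],[0,0,0]]
    - [[0.807,-0.564,-0.214],[0,0,0]]
    - [[0.807,-0.564,-0.214],[0,0,0]]
    - [[0.807,-0.564,-0.214],[0,0,0]]
    - [[0.807,-0.564,-0.214],[0,0,0]]
    - [[0.807,-0.564,-0.214],[0,0,0]]
    - [[0.807,-0.564,-0.214],[0,0,0]]
  hand: 1

```text
t: 1.95
tool_pos: [0.3313, -0.4184, 0.2766]
tool_rot: [3.095, 0.539, 0.0]
contact_force: [0.0, 0.1, 0.9]
finger_gap: -0.0004
gripper_force: 0.0
```

servo_tool:
  commands:
    - [[0.807,-0.564,-0.214],[0,0,0]]
    - [[0.807,-0.564,-0.214],[0,0,0]]
    - [[0.807,-0.564,-0.214],[0,0,0]]
    - [[0.807,-0.564,-0.214],[0,0,0]]
    - [[0.807,-0.564,-0.214],[0,0,0]]
    - [[0.807,-0.564,-0.214],[0,0,0]]
    - [[0.807,-0.564,-0.214],[0,0,0]]

```text
t: 2.65
tool_pos: [0.4508, -0.2496, 0.3216]
tool_rot: [3.095, 0.539, 0.0]
contact_force: [0.7, -0.6, 0.7]
finger_gap: -0.0002
gripper_force: 0.0
```

servo_tool:
  commands:
    - [[0.463,-0.887,0],[0,0,0]]
    - [[0.463,-0.887,0],[0,0,0]]
    - [[0.463,-0.887,0],[0,0,0]]
    - [[0.463,-0.887,0],[0,0,0]]
    - [[0.463,-0.887,0],[0,0,0]]
    - [[0.463,-0.887,0],[0,0,0]]
    - [[0.463,-0.887,0],[0,0,0]]
    - [[0.463,-0.887,0],[0,0,0]]
    - [[0.463,-0.887,0],[0,0,0]]
    - [[0.463,-0.887,0],[0,0,0]]

```text
t: 3.65
tool_pos: [0.491, 0.0479, 0.3214]
tool_rot: [3.095, 0.539, 0.001]
contact_force: [0.6, 0.4, -0.6]
finger_gap: 0.0001
gripper_force: 0.0
```

servo_tool:
  commands:
    - [[0.463,-0.887,0],[0,0,0]]
    - [[0.463,-0.887,0],[0,0,0]]
    - [[0.463,-0.887,0],[0,0,0]]
    - [[0.463,-0.887,0],[0,0,0]]
    - [[0.463,-0.887,0],[0,0,0]]
    - [[0.463,-0.887,0],[0,0,0]]
    - [[0.463,-0.887,0],[0,0,0]]
    - [[0.463,-0.887,0],[0,0,0]]
    - [[0.463,-0.887,0],[0,0,0]]
    - [[0.463,-0.887,0],[0,0,0]]

```text
t: 4.65
tool_pos: [0.5317, 0.3453, 0.3212]
tool_rot: [3.095, 0.539, -0.0]
contact_force: [0.5, 0.1, 0.1]
finger_gap: 0.0001
gripper_force: 0.0
```

servo_tool:
  commands:
    - [[0,0,0],[0,0,-0.0929]]
    - [[0,0,0],[0,0,-0.0929]]
    - [[0,0,0],[0,0,-0.0929]]
    - [[0,0,0],[0,0,-0.0929]]
    - [[0,0,0],[0,0,-0.0929]]
    - [[0,0,0],[0,0,-0.0929]]
    - [[0,0,0],[0,0,-0.0929]]
    - [[0,0,0],[0,0,-0.0929]]
    - [[0,0,0],[0,0,-0.0929]]

```text
t: 5.55
tool_pos: [0.5317, 0.3441, 0.3211]
tool_rot: [-2.115, -2.323, 0.0]
contact_force: [-0.4, -0.5, 0.0]
finger_gap: 0.0
gripper_force: 0.0
```

servo_tool:
  commands:
    - [[0,0,0],[0,0,-0.0929]]
    - [[0,0,0],[0,0,-0.0929]]
    - [[0,0,0],[0,0,-0.0929]]
    - [[0,0,0],[0,0,-0.0929]]
    - [[0,0,0],[0,0,-0.0929]]
    - [[0,0,0],[0,0,-0.0929]]
    - [[0,0,0],[0,0,-0.0929]]
    - [[0,0,0],[0,0,-0.0929]]
    - [[0,0,0],[0,0,-0.0929]]

```text
t: 6.45
tool_pos: [0.5317, 0.3441, 0.3211]
tool_rot: [-0.257, -3.131, 0.0]
contact_force: [-0.8, 0.5, 0.7]
finger_gap: -0.0002
gripper_force: 0.0
```

servo_tool:
  commands:
    - [[0,0,0],[0,0,-0.0929]]
    - [[0,0,0],[0,0,-0.0929]]
    - [[0,0,0],[0,0,-0.0929]]
    - [[0,0,0],[0,0,-0.0929]]
    - [[0,0,0],[0,0,-0.0929]]
    - [[0,0,0],[0,0,-0.0929]]
    - [[0,0,0],[0,0,-0.0929]]
    - [[0,0,0],[0,0,-0.0929]]
    - [[0,0,0],[0,0,0]]

```text
t: 7.35
tool_pos: [0.5317, 0.3441, 0.3212]
tool_rot: [1.502, -2.759, -0.0]
contact_force: [-0.1, 0.5, -0.1]
finger_gap: -0.0002
gripper_force: 0.0
```

servo_tool:
  commands:
    - [[0,0,0.95],[0,0,0]]
    - [[0,0,0.95],[0,0,0]]
    - [[0,0,0.95],[0,0,0]]
    - [[0,0,0.95],[0,0,0]]
    - [[0,0,0.95],[0,0,0]]
    - [[0,0,0.95],[0,0,0]]
    - [[0,0,0.95],[0,0,0]]
    - [[0,0,0.5],[0,0,0]]

```text
t: 8.15
tool_pos: [0.5304, 0.3435, 0.1042]
tool_rot: [1.497, -2.758, -0.001]
contact_force: [0.3, -0.0, 0.3]
finger_gap: 0.0001
gripper_force: 0.0
```

Run:
```python
from h import *
im,d=get_image("top"); cv2.imwrite('pics/c4.png',cv2.resize(im[140:210,150:240,::-1],None,fx=6,fy=6,interpolation=cv2.INTER_CUBIC))
o=get_obs(); print(o['q'],o['tool_pos'],o['contact_force'])
print(at_z("top",(379.3,184.8),.012),at_z("top",(199.4,176),.077),at_z("top",(221.9,176),.07))
```

```text
[ 3.98004691e-01  6.97178878e-01  1.51471998e+00  2.58757056e-07
  9.36450632e-01 -2.16772424e+00] [0.52962968 0.34309113 0.10258918] [-0.48051848 -0.42445783 -0.85686702]
[ 0.43080232 -0.36977956  0.012     ] [0.47391557 0.27987784 0.077     ] [0.47251124 0.20077643 0.07      ]
```

View pics/c4.png

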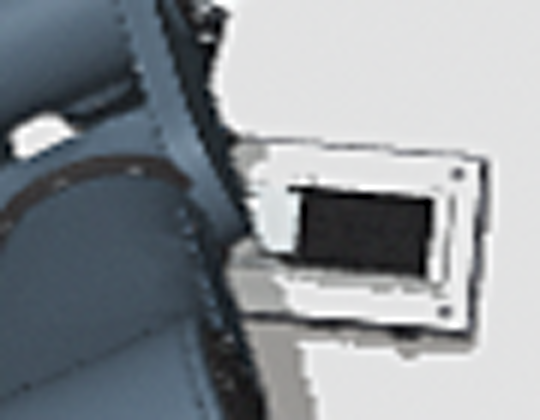

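The arm hides the knob here. The rack is undisturbed at about (365,235) in the crop, and the lip overhangs it by about 9-10 mm.

servo_tool:
  commands:
    - [[0,0,0.3],[0,0,0]]
    - [[0,0,0],[0,0,0]]
    - [[0,0,0],[0,0,0]]

```text
t: 8.5
tool_pos: [0.5325, 0.3445, 0.0988]
tool_rot: [-1.501, 2.757, -0.0]
contact_force: [0.3, 0.1, -0.2]
finger_gap: 0.0
gripper_force: 0.0
```

servo_tool:
  commands:
    - [[0,0,0.2],[0,0,0]]
    - [[0.3,0,0],[0,0,0]]
    - [[0,0,0],[0,0,0]]
    - [[0,0,0],[0,0,0]]

```text
t: 8.9
tool_pos: [0.527, 0.3364, 0.0921]
tool_rot: [-1.501, 2.759, 0.0]
contact_force: [0.4, 0.6, -0.4]
finger_gap: 0.0003
gripper_force: 0.4
```

servo_tool:
  commands:
    - [[0.06,0,0],[0,0,0]]
    - [[0,0,0],[0,0,0]]

```text
t: 9.1
tool_pos: [0.5266, 0.3356, 0.0921]
tool_rot: [-1.501, 2.757, 0.001]
contact_force: [0.9, 2.9, -0.6]
finger_gap: -0.0003
gripper_force: 1.5
```

servo_tool:
  commands:
    - [[0.06,0,0],[0,0,0]]
    - [[0,0,0],[0,0,0]]

```text
t: 9.3
tool_pos: [0.5256, 0.334, 0.092]
tool_rot: [-1.502, 2.757, 0.0]
contact_force: [2.9, 3.0, 0.5]
finger_gap: -0.0
gripper_force: 2.0
```

servo_tool:
  commands:
    - [[0.06,0,0],[0,0,0]]
    - [[0,0,0],[0,0,0]]

```text
t: 9.5
tool_pos: [0.5245, 0.332, 0.092]
tool_rot: [-1.502, 2.758, -0.001]
contact_force: [2.4, 2.7, 0.3]
finger_gap: 0.0002
gripper_force: 2.0
```

servo_tool:
  commands:
    - [[0.06,0,0],[0,0,0]]
    - [[0,0,0],[0,0,0]]

```text
t: 9.7
tool_pos: [0.5234, 0.3303, 0.0919]
tool_rot: [-1.502, 2.758, -0.001]
contact_force: [3.1, 3.0, 0.3]
finger_gap: -0.0001
gripper_force: 2.0
```

servo_tool:
  commands:
    - [[0.06,0,0],[0,0,0]]
    - [[0,0,0],[0,0,0]]

```text
t: 9.9
tool_pos: [0.5223, 0.329, 0.0919]
tool_rot: [-1.502, 2.758, -0.0]
contact_force: [3.7, 3.6, 1.3]
finger_gap: -0.0003
gripper_force: 2.3
```

servo_tool:
  commands:
    - [[0,0,0],[0,0,0.061]]
    - [[0,0,0],[0,0,0.061]]
    - [[0,0,0],[0,0,0]]

```text
t: 10.2
tool_pos: [0.5232, 0.3285, 0.092]
tool_rot: [-1.229, 2.889, -0.002]
contact_force: [4.1, 0.6, 0.9]
finger_gap: 0.0001
gripper_force: 2.2
```

servo_tool:
  commands:
    - [[0.122,-0.053,0],[0,0,0.0556]]
    - [[0.122,-0.053,0],[0,0,0.0556]]
    - [[0.122,-0.053,0],[0,0,0.0556]]
    - [[0.122,-0.053,0],[0,0,0.0556]]
    - [[0,0,0],[0,0,0]]

```text
t: 10.7
tool_pos: [0.5142, 0.3143, 0.0917]
tool_rot: [0.71, -3.059, 0.001]
contact_force: [2.5, 2.1, 1.5]
finger_gap: -0.0002
gripper_force: 1.6
```

servo_tool:
  commands:
    - [[0.122,-0.053,0],[0,0,0.0556]]
    - [[0.122,-0.053,0],[0,0,0.0556]]
    - [[0.122,-0.053,0],[0,0,0.0556]]
    - [[0.122,-0.053,0],[0,0,0.0556]]
    - [[0,0,0],[0,0,0]]

```text
t: 11.2
tool_pos: [0.5024, 0.3042, 0.0916]
tool_rot: [0.171, -3.136, 0.0]
contact_force: [3.3, 3.0, 0.1]
finger_gap: -0.0
gripper_force: 1.5
```

```bash
cat > k.py <<'E'
from h import *
o=get_obs(); M=R.from_rotvec(o['tool_rot']).as_matrix(); a=np.array([.479,.343,.098])
print('axis in tool mm',(M.T@(a-o['tool_pos'])*1e3).round(1),'yaw',np.degrees(np.arctan2(M[1,0],M[0,0])).round(1),'F tool',(M.T@o['contact_force']).round(2),'T',(o['ft_torque']).round(2),o['tool_pos'].round(4),o['t'])
E
python3 k.py
```

```text
axis in tool mm [19.  41.1 -6.4] yaw -173.8 F tool [-3.62  2.64 -0.15] T [ 0.44 -0.45  0.01] [0.5024 0.3042 0.0916] 11.2
```

servo_tool:
  commands:
    - [[0.122,-0.053,0],[0,0,0.0556]]
    - [[0.122,-0.053,0],[0,0,0.0556]]
    - [[0.122,-0.053,0],[0,0,0.0556]]
    - [[0.122,-0.053,0],[0,0,0.0556]]
    - [[0,0,0],[0,0,0]]

```text
t: 11.7
tool_pos: [0.4881, 0.2981, 0.0917]
tool_rot: [0.375, 3.119, -0.001]
contact_force: [3.3, 1.9, -1.2]
finger_gap: 0.0003
gripper_force: 1.5
```

servo_tool:
  commands:
    - [[0.122,-0.053,0],[0,0,0.0556]]
    - [[0.122,-0.053,0],[0,0,0.0556]]
    - [[0.122,-0.053,0],[0,0,0.0556]]
    - [[0.122,-0.053,0],[0,0,0.0556]]
    - [[0,0,0],[0,0,0]]

```text
t: 12.2
tool_pos: [0.4721, 0.2972, 0.0916]
tool_rot: [-0.91, -3.007, 0.002]
contact_force: [3.4, -1.4, -0.1]
finger_gap: -0.0002
gripper_force: 1.6
```

servo_tool:
  commands:
    - [[0.061,-0.027,0],[0,0,0.0278]]
    - [[0.061,-0.027,0],[0,0,0.0278]]
    - [[0,0,0],[0,0,0]]

```text
t: 12.5
tool_pos: [0.4682, 0.2978, 0.0916]
tool_rot: [-1.04, -2.964, 0.002]
contact_force: [3.7, -2.1, 1.4]
finger_gap: -0.0002
gripper_force: 1.8
```

```bash
python3 k.py
```

```text
axis in tool mm [19.8 42.  -6.4] yaw 141.3 F tool [-4.21  0.66 -1.4 ] T [-0.26 -0.57 -0.03] [0.4682 0.2978 0.0916] 12.5
```

Run:
```python
from h import *
im,d=get_image("top"); g=im.mean(2); print(g[172:184,190:226].astype(int))
im,d=get_image("side"); cv2.imwrite('pics/c5.png',cv2.resize(im[130:220,220:310,::-1],None,fx=6,fy=6,interpolation=cv2.INTER_CUBIC))
```

```text
[[100  99 100  99  93  59  40  42  43  44  38  32  27  29  21  21  15  12
   14  10  10  11  36  65  62  63  93 121 144 185 177 194 225 219 217 187]
 [104  98  98  97 105  93  37  41  43  43  45  42  38  39  37  38  35  40
   40  33  32  33  27  27  29  22  23  22  20  13  12   7 148 245 202 140]
 [104  98  97  97 104  92  33  41  43  46  44  39  36  39  40  41  41  40
   43  40  38  40  41  37  40  35  38  38  37  33  32   2 152 247 200 137]
 [ 89 101  98  96 102  90  35  39  42  43  45  40  37  40  40  41  38  38
   40  39  39  36  44  40  38  37  40  40  37  39  34   7 155 248 203 143]
 [ 72  99  99  98 100  95  62  40  43  45  45  40  36  34  36  39  40  37
   37  41  41  38  38  36  41  43  40  41  34  35  36   9 156 247 208 155]
 [ 80 102  98 100 104 111 100  33  43  45  44  46  42  40  39  41  39  38
   36  42  41  36  38  34  38  40  43  37  39  37  31  22 157 245 210 180]
 [114 105 101 104 107 112 103  25  40  45  44  42  38  37  37  40  39  35
   37  34  36  35  39  36  43  36  39  37  40  36  28  20 157 235 181 209]
 [114 115 105 106 107 113 105  62  38  43  43  42  41  38  37  38  36  35
   38  42  41  39  41  40  38  40  35  39  40  36  26  48 168 231 165 208]
 [ 99  92 111 110 109 114 121 108  32  41  42  44  45  40  37  37  40  36
   36  35  39  42  40  40  41  41  38  38  36  35  22  99 206 221 147 216]
 [ 93  79 114 111 111 113 121 109  24  43  40  43  43  43  41  41  34  36
   38  39  40  42  40  40  35  37  38  38  40  37  23 109 213 208 146 236]
 [103 104 112 116 116 119 129 122  60  38  43  44  38  48  73  70  37  36
   35  33  37  39  44  39  37  41  42  41  41  34  15 114 220 206 141 235]
 [102  90  88 123 122 124 127 128 101  31  40  41  39  67  88  43  37  31
   31  26  35  39  35  34  33  36  37  36  38  40  14 159 251 206 146 236]]
```

View pics/c5.png

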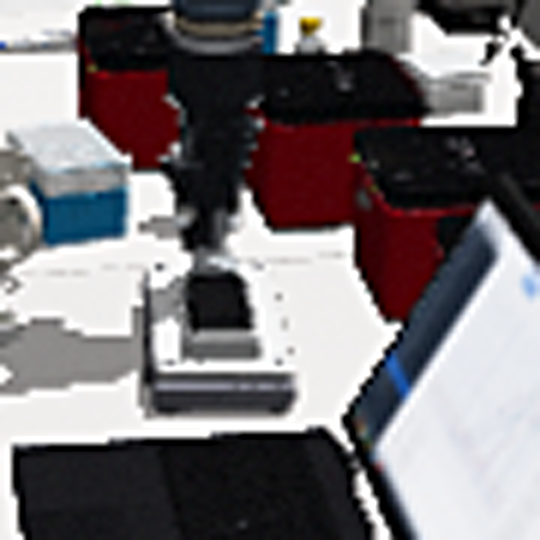

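Run:
```python
from h import *
im,d=get_image("top"); P=cloud("top",d); print((P[170:186,186:206,2]*1000).round().astype(int))
print(np.median(P[173:183,:,2]*1000,axis=0)[186:222].round(0))
cv2.imwrite('pics/c6.png',cv2.resize(im[150:200,170:240,::-1],None,fx=8,fy=8,interpolation=cv2.INTER_CUBIC))
```

```text
[[416 417 410 492 483 486 486 487 489 482 459 436 413 394 384  41  48  45
   39  39]
 [416 417 414 487 489 490 490 491 495 488 467 443 422 400 375  65  70  73
   72  70]
 [408 409 410 490 494 490 497 494 496 494 477 455 435 408 382  67  76  72
   74  70]
 [409 406 403 406 496 498 500 498 499 501 487 466 438 417 395  69  70  69
   71  68]
 [405 405 400 400 497 503 503 500 501 504 492 472 448 429 402 379  72  70
   70  74]
 [400 400 401 390 501 502 501 501 501 507 500 480 462 439 417 389  69  72
   74  71]
 [394 390 385 348 500 504 503 506 508 506 507 488 471 445 424 401  74  70
   69  75]
 [352 355 344 325 312 508 505 510 511 512 513 497 478 458 434 410  69  73
   67  72]
 [351 498 500 504 501 508 515 511 509 513 513 508 482 462 442 419 396  67
   68  70]
 [505 501 499 501 500 513 512 509 513 513 514 512 493 476 448 432 407  73
   66  67]
 [504 506 506 504 506 512 513 515 518 512 516 516 500 482 461 439 417  67
   69  71]
 [508 505 508 503 502 504 513 515 511 517 515 516 509 491 469 442 426 176
  184  77]
 [511 505 507 508 506 506 515 513 517 518 518 519 514 496 476 455 434 409
  188 185]
 [509 509 509 505 501 502 519 515 518 514 518 519 516 507 482 466 442 417
  186 182]
 [527 528 525 508 506 505 500 517 518 517 518 519 517 515 493 473 451 429
  186 181]
 [532 532 529 527 523 526 521 517 517 514 519 518 518 518 501 483 460 440
  193 178]]
[407. 452. 451. 454. 500. 505. 509. 510. 510. 512. 513. 502. 480. 460.
 438. 414. 235.  71.  69.  72.  70.  68.  70.  70.  69.  70.  71.  69.
  69.  69.  70.  69.  71.  71.  71.  72.]
```

View pics/c6.png

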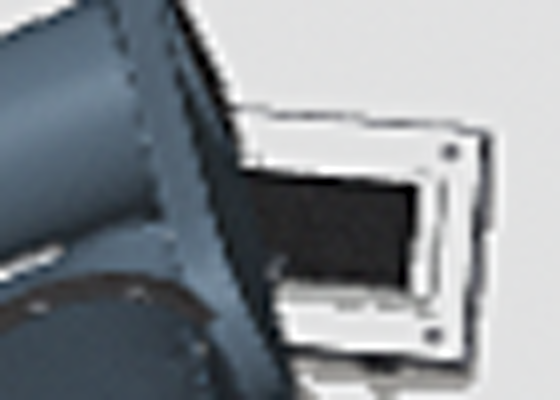

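The arm hides the jaw, but the measured overhang gives a safe range up to about 108°, so I'll go on in small steps.

servo_tool:
  commands:
    - [[0.061,-0.027,0],[0,0,0.0278]]
    - [[0,0,0],[0,0,0]]
    - [[0,0,0],[0,0,0]]

```text
t: 12.95
tool_pos: [0.4659, 0.2985, 0.0916]
tool_rot: [-1.107, -2.939, 0.002]
contact_force: [2.9, -2.4, 1.2]
finger_gap: 0.0001
gripper_force: 2.0
```

servo_tool:
  commands:
    - [[0.061,-0.027,0],[0,0,0.0278]]
    - [[0,0,0],[0,0,0]]
    - [[0,0,0],[0,0,0]]

```text
t: 13.25
tool_pos: [0.4639, 0.2992, 0.0916]
tool_rot: [-1.172, -2.914, 0.002]
contact_force: [1.5, -4.1, 1.9]
finger_gap: 0.0002
gripper_force: 2.0
```

servo_tool:
  commands:
    - [[0.061,-0.027,0],[0,0,0.0278]]
    - [[0,0,0],[0,0,0]]
    - [[0,0,0],[0,0,0]]

```text
t: 13.55
tool_pos: [0.4619, 0.2998, 0.0915]
tool_rot: [-1.235, -2.887, 0.002]
contact_force: [1.1, -4.6, 1.7]
finger_gap: -0.0
gripper_force: 2.1
```

servo_tool:
  commands:
    - [[0.061,-0.027,0],[0,0,0.0278]]
    - [[0,0,0],[0,0,0]]
    - [[0,0,0],[0,0,0]]

```text
t: 13.85
tool_pos: [0.46, 0.3006, 0.0915]
tool_rot: [-1.297, -2.86, 0.003]
contact_force: [1.1, -4.9, 2.5]
finger_gap: 0.0001
gripper_force: 2.2
```

servo_tool:
  commands:
    - [[0.073,-0.032,0],[0,0,0.0333]]
    - [[0,0,0],[0,0,0]]
    - [[0,0,0],[0,0,0]]

```text
t: 14.15
tool_pos: [0.4577, 0.3017, 0.0915]
tool_rot: [-1.371, -2.825, 0.003]
contact_force: [0.1, -4.6, 1.7]
finger_gap: -0.0001
gripper_force: 2.1
```

servo_tool:
  commands:
    - [[0.073,-0.032,0],[0,0,0.0333]]
    - [[0,0,0],[0,0,0]]
    - [[0,0,0],[0,0,0]]

```text
t: 14.45
tool_pos: [0.4556, 0.3028, 0.0915]
tool_rot: [-1.444, -2.788, 0.003]
contact_force: [-0.1, -4.7, 1.8]
finger_gap: 0.0006
gripper_force: 2.2
```

servo_tool:
  commands:
    - [[0.073,-0.032,0],[0,0,0.0333]]
    - [[0,0,0],[0,0,0]]
    - [[0,0,0],[0,0,0]]

```text
t: 14.75
tool_pos: [0.4535, 0.3041, 0.0915]
tool_rot: [-1.516, -2.75, 0.003]
contact_force: [-0.2, -5.3, 2.0]
finger_gap: 0.0003
gripper_force: 2.2
```

servo_tool:
  commands:
    - [[0.061,-0.027,0],[0,0,0.0278]]
    - [[0,0,0],[0,0,0]]
    - [[0,0,0],[0,0,0]]

```text
t: 15.05
tool_pos: [0.4518, 0.3052, 0.0915]
tool_rot: [-1.576, -2.716, 0.003]
contact_force: [-0.3, -4.8, 2.0]
finger_gap: -0.0001
gripper_force: 2.2
```

```bash
python3 k.py
```

```text
axis in tool mm [19.3 42.4 -6.6] yaw 119.8 F tool [-3.97 -2.64 -2.01] T [-0.87  0.01  0.03] [0.4518 0.3052 0.0915] 15.05
```

servo_tool:
  commands:
    - [[0.061,-0.026,0],[0,0,0.0278]]
    - [[0,0,0],[0,0,0]]
    - [[0,0,0],[0,0,0]]

```text
t: 15.35
tool_pos: [0.4501, 0.3063, 0.0914]
tool_rot: [-1.635, -2.681, 0.004]
contact_force: [-0.1, -4.5, 1.1]
finger_gap: 0.0
gripper_force: 2.2
```

servo_tool:
  commands:
    - [[0.061,-0.026,0],[0,0,0.0278]]
    - [[0,0,0],[0,0,0]]
    - [[0,0,0],[0,0,0]]

```text
t: 15.65
tool_pos: [0.4485, 0.3076, 0.0914]
tool_rot: [-1.693, -2.645, 0.004]
contact_force: [-0.3, -5.0, 2.0]
finger_gap: 0.0001
gripper_force: 2.2
```

servo_tool:
  commands:
    - [[0.061,-0.026,0],[0,0,0.0278]]
    - [[0,0,0],[0,0,0]]
    - [[0,0,0],[0,0,0]]

```text
t: 15.95
tool_pos: [0.4469, 0.3089, 0.0914]
tool_rot: [-1.75, -2.607, 0.004]
contact_force: [-0.6, -6.5, 2.2]
finger_gap: 0.0
gripper_force: 2.2
```

servo_tool:
  commands:
    - [[0.024,-0.011,0],[0,0,0.0111]]
    - [[0,0,0],[0,0,0]]
    - [[0,0,0],[0,0,0]]

```text
t: 16.25
tool_pos: [0.4462, 0.3094, 0.0914]
tool_rot: [-1.773, -2.591, 0.004]
contact_force: [-0.8, -4.5, 2.7]
finger_gap: -0.0003
gripper_force: 2.3
```

```bash
python3 k.py
```

```text
axis in tool mm [19.4 42.7 -6.8] yaw 111.3 F tool [-3.94 -2.38 -2.71] T [-0.82  0.11  0.05] [0.4462 0.3094 0.0914] 16.25
```

servo_tool:
  commands:
    - [[0.061,-0.026,0],[0,0,0.0278]]
    - [[0,0,0],[0,0,0]]
    - [[0,0,0],[0,0,0]]

```text
t: 16.55
tool_pos: [0.4447, 0.3109, 0.0913]
tool_rot: [-1.829, -2.552, 0.005]
contact_force: [-1.5, -6.3, 1.4]
finger_gap: -0.0001
gripper_force: 2.2
```

servo_tool:
  commands:
    - [[0.061,-0.026,0],[0,0,0.0278]]
    - [[0,0,0],[0,0,0]]
    - [[0,0,0],[0,0,0]]

```text
t: 16.85
tool_pos: [0.4432, 0.3123, 0.0913]
tool_rot: [-1.884, -2.511, 0.005]
contact_force: [-1.3, -5.4, 1.9]
finger_gap: -0.0003
gripper_force: 2.2
```

servo_tool:
  commands:
    - [[0.061,-0.026,0],[0,0,0.0278]]
    - [[0,0,0],[0,0,0]]
    - [[0,0,0],[0,0,0]]

```text
t: 17.15
tool_pos: [0.4418, 0.3139, 0.0913]
tool_rot: [-1.938, -2.47, 0.006]
contact_force: [-1.4, -4.1, 1.5]
finger_gap: -0.0002
gripper_force: 2.2
```

servo_tool:
  commands:
    - [[0.061,-0.026,0],[0,0,0.0278]]
    - [[0,0,0],[0,0,0]]
    - [[0,0,0],[0,0,0]]

```text
t: 17.45
tool_pos: [0.4405, 0.3154, 0.0913]
tool_rot: [-1.992, -2.427, 0.006]
contact_force: [-1.8, -6.0, 2.4]
finger_gap: -0.0001
gripper_force: 2.2
```

servo_tool:
  commands:
    - [[0.061,-0.026,0],[0,0,0.0278]]
    - [[0,0,0],[0,0,0]]
    - [[0,0,0],[0,0,0]]

```text
t: 17.75
tool_pos: [0.4392, 0.3171, 0.0912]
tool_rot: [-2.044, -2.382, 0.007]
contact_force: [-2.0, -4.6, 2.3]
finger_gap: -0.0003
gripper_force: 2.2
```

```bash
python3 k.py
```

```text
axis in tool mm [19.6 43.2 -7. ] yaw 98.7 F tool [-4.2  -2.71 -2.32] T [-0.76  0.33  0.04] [0.4392 0.3171 0.0912] 17.75
```

servo_tool:
  commands:
    - [[0.061,-0.024,0],[0,0,0.0278]]
    - [[0,0,0],[0,0,0]]
    - [[0,0,0],[0,0,0]]

```text
t: 18.05
tool_pos: [0.438, 0.3187, 0.0912]
tool_rot: [-2.096, -2.337, 0.007]
contact_force: [-1.8, -4.5, 1.7]
finger_gap: -0.0001
gripper_force: 2.3
```

servo_tool:
  commands:
    - [[0.061,-0.024,0],[0,0,0.0278]]
    - [[0,0,0],[0,0,0]]
    - [[0,0,0],[0,0,0]]

```text
t: 18.35
tool_pos: [0.4369, 0.3204, 0.0912]
tool_rot: [-2.146, -2.291, 0.008]
contact_force: [-1.9, -3.9, 3.5]
finger_gap: 0.0001
gripper_force: 2.3
```

servo_tool:
  commands:
    - [[0.061,-0.024,0],[0,0,0.0278]]
    - [[0,0,0],[0,0,0]]
    - [[0,0,0],[0,0,0]]

```text
t: 18.65
tool_pos: [0.4359, 0.3222, 0.0911]
tool_rot: [-2.195, -2.243, 0.009]
contact_force: [-2.7, -3.6, 2.2]
finger_gap: -0.0001
gripper_force: 2.3
```

servo_tool:
  commands:
    - [[0.061,-0.024,0],[0,0,0.0278]]
    - [[0,0,0],[0,0,0]]
    - [[0,0,0],[0,0,0]]

```text
t: 18.95
tool_pos: [0.4349, 0.324, 0.0911]
tool_rot: [-2.244, -2.195, 0.009]
contact_force: [-3.4, -4.8, 2.9]
finger_gap: 0.0004
gripper_force: 2.3
```

servo_tool:
  commands:
    - [[0.061,-0.024,0],[0,0,0.0278]]
    - [[0,0,0],[0,0,0]]
    - [[0,0,0],[0,0,0]]

```text
t: 19.25
tool_pos: [0.4341, 0.3258, 0.091]
tool_rot: [-2.291, -2.145, 0.01]
contact_force: [-2.5, -4.1, 2.4]
finger_gap: 0.0005
gripper_force: 2.3
```

```bash
python3 k.py
```

```text
axis in tool mm [20.1 43.6 -7.3] yaw 86.2 F tool [-4.27 -2.19 -2.34] T [-0.67  0.48  0.02] [0.4341 0.3258 0.091 ] 19.25
```

servo_tool:
  commands:
    - [[0.062,-0.026,-0.005],[0,0,0.0278]]
    - [[0,0,0],[0,0,0]]
    - [[0,0,0],[0,0,0]]

```text
t: 19.55
tool_pos: [0.4333, 0.3277, 0.0911]
tool_rot: [-2.338, -2.094, 0.01]
contact_force: [-2.8, -4.4, 1.9]
finger_gap: 0.0001
gripper_force: 2.3
```

servo_tool:
  commands:
    - [[0.062,-0.026,0],[0,0,0.0278]]
    - [[0,0,0],[0,0,0]]
    - [[0,0,0],[0,0,0]]

```text
t: 19.85
tool_pos: [0.4324, 0.3296, 0.0911]
tool_rot: [-2.383, -2.043, 0.011]
contact_force: [-3.9, -3.6, 2.2]
finger_gap: 0.0002
gripper_force: 2.3
```

servo_tool:
  commands:
    - [[0.062,-0.026,0],[0,0,0.0278]]
    - [[0,0,0],[0,0,0]]
    - [[0,0,0],[0,0,0]]

```text
t: 20.15
tool_pos: [0.4318, 0.3316, 0.0911]
tool_rot: [-2.427, -1.99, 0.012]
contact_force: [-3.3, -3.3, 2.5]
finger_gap: -0.0001
gripper_force: 2.4
```

servo_tool:
  commands:
    - [[0.062,-0.026,0],[0,0,0.0278]]
    - [[0,0,0],[0,0,0]]
    - [[0,0,0],[0,0,0]]

```text
t: 20.45
tool_pos: [0.4314, 0.3336, 0.091]
tool_rot: [-2.47, -1.937, 0.012]
contact_force: [-4.3, -3.2, 2.0]
finger_gap: -0.0001
gripper_force: 2.4
```

servo_tool:
  commands:
    - [[0.062,-0.026,0],[0,0,0.0278]]
    - [[0,0,0],[0,0,0]]
    - [[0,0,0],[0,0,0]]

```text
t: 20.75
tool_pos: [0.431, 0.3355, 0.091]
tool_rot: [-2.511, -1.883, 0.012]
contact_force: [-4.1, -4.2, 2.4]
finger_gap: 0.0
gripper_force: 2.4
```

```bash
python3 k.py
```

```text
axis in tool mm [20.6 44.  -7.4] yaw 73.7 F tool [-5.21 -2.76 -2.32] T [-0.56  0.68  0.08] [0.431  0.3355 0.091 ] 20.75
```

servo_tool:
  commands:
    - [[0.063,-0.027,0],[0,0,0.0278]]
    - [[0,0,0],[0,0,0]]
    - [[0,0,0],[0,0,0]]

```text
t: 21.05
tool_pos: [0.4306, 0.3376, 0.091]
tool_rot: [-2.552, -1.827, 0.012]
contact_force: [-4.5, -4.3, 1.5]
finger_gap: -0.0003
gripper_force: 2.4
```

servo_tool:
  commands:
    - [[0.063,-0.027,0],[0,0,0.0278]]
    - [[0,0,0],[0,0,0]]
    - [[0,0,0],[0,0,0]]

```text
t: 21.35
tool_pos: [0.4305, 0.3397, 0.0909]
tool_rot: [-2.591, -1.771, 0.012]
contact_force: [-4.7, -2.7, 2.1]
finger_gap: 0.0001
gripper_force: 2.3
```

servo_tool:
  commands:
    - [[0.063,-0.027,0],[0,0,0.0278]]
    - [[0,0,0],[0,0,0]]
    - [[0,0,0],[0,0,0]]

```text
t: 21.65
tool_pos: [0.4304, 0.3418, 0.0909]
tool_rot: [-2.63, -1.714, 0.012]
contact_force: [-3.8, -3.1, 2.0]
finger_gap: 0.0004
gripper_force: 2.2
```

servo_tool:
  commands:
    - [[0.063,-0.027,0],[0,0,0.0278]]
    - [[0,0,0],[0,0,0]]
    - [[0,0,0],[0,0,0]]

```text
t: 21.95
tool_pos: [0.4305, 0.3439, 0.0909]
tool_rot: [-2.667, -1.656, 0.012]
contact_force: [-3.7, -2.9, 2.2]
finger_gap: 0.0
gripper_force: 2.2
```

servo_tool:
  commands:
    - [[0.063,-0.027,0],[0,0,0.0278]]
    - [[0,0,0],[0,0,0]]
    - [[0,0,0],[0,0,0]]

```text
t: 22.25
tool_pos: [0.4307, 0.346, 0.0909]
tool_rot: [-2.702, -1.598, 0.012]
contact_force: [-3.0, -2.8, 1.4]
finger_gap: 0.0002
gripper_force: 2.1
```

```bash
python3 k.py
```

```text
axis in tool mm [20.6 43.7 -7.5] yaw 61.2 F tool [-3.89 -1.34 -1.38] T [-0.49  0.71  0.13] [0.4307 0.346  0.0909] 22.25
```

servo_tool:
  commands:
    - [[0.063,-0.027,0],[0,0,0.0278]]
    - [[0,0,0],[0,0,0]]
    - [[0,0,0],[0,0,0]]

```text
t: 22.55
tool_pos: [0.4322, 0.3481, 0.0911]
tool_rot: [-2.738, -1.539, 0.008]
contact_force: [-3.6, -3.8, 0.7]
finger_gap: 0.0001
gripper_force: 1.9
```

servo_tool:
  commands:
    - [[0.063,-0.027,0],[0,0,0.0278]]
    - [[0,0,0],[0,0,0]]
    - [[0,0,0],[0,0,0]]

```text
t: 22.85
tool_pos: [0.4346, 0.3505, 0.0916]
tool_rot: [-2.772, -1.478, 0.001]
contact_force: [-2.9, -3.8, -0.8]
finger_gap: 0.0002
gripper_force: 1.7
```

```bash
python3 k.py
```

```text
axis in tool mm [18.5 41.  -6.4] yaw 56.1 F tool [-4.82 -0.31  0.78] T [-0.57  0.37  0.05] [0.4346 0.3505 0.0916] 22.85
```

servo_tool:
  commands:
    - [[0.049,-0.021,0],[0,0,0.0222]]
    - [[0,0,0],[0,0,0]]
    - [[0,0,0],[0,0,0]]

```text
t: 23.15
tool_pos: [0.4349, 0.352, 0.0917]
tool_rot: [-2.798, -1.429, 0.001]
contact_force: [-2.7, -3.7, -0.9]
finger_gap: 0.0001
gripper_force: 1.8
```

```bash
python3 k.py; python3 -c "
from rig import *
o=get_obs();print(o['q'],o['joint_velocities'])"
```

```text
axis in tool mm [18.5 41.1 -6.4] yaw 54.1 F tool [-4.58 -0.03  0.9 ] T [-0.58  0.48  0.01] [0.4349 0.352  0.0917] 23.15
[4.80728406e-01 6.40786987e-01 1.71307455e+00 2.53039367e-04
 7.88676331e-01 1.10681610e+00] [ 0.00024632  0.00017562 -0.00205769  0.00064764 -0.00156304  0.00334961]
```

servo_tool:
  commands:
    - [[0.06,-0.026,0],[0,0,0.0278]]
    - [[0,0,0],[0,0,0]]
    - [[0,0,0],[0,0,0]]

```text
t: 23.45
tool_pos: [0.4353, 0.354, 0.0917]
tool_rot: [-2.828, -1.368, 0.001]
contact_force: [-3.2, -3.1, -0.6]
finger_gap: 0.0001
gripper_force: 2.0
```

servo_tool:
  commands:
    - [[0.06,-0.026,0],[0,0,0.0278]]
    - [[0,0,0],[0,0,0]]
    - [[0,0,0],[0,0,0]]

```text
t: 23.75
tool_pos: [0.4358, 0.356, 0.0918]
tool_rot: [-2.857, -1.306, 0.001]
contact_force: [-3.0, -2.7, -0.8]
finger_gap: -0.0
gripper_force: 2.0
```

servo_tool:
  commands:
    - [[0.06,-0.026,0],[0,0,0.0278]]
    - [[0,0,0],[0,0,0]]
    - [[0,0,0],[0,0,0]]

```text
t: 24.05
tool_pos: [0.4364, 0.3579, 0.0918]
tool_rot: [-2.885, -1.243, 0.001]
contact_force: [-4.4, -2.3, -0.5]
finger_gap: -0.0002
gripper_force: 2.1
```

```bash
python3 k.py
```

```text
axis in tool mm [18.4 41.2 -6.3] yaw 46.6 F tool [-4.67 -1.63  0.53] T [-0.31  0.77  0.05] [0.4364 0.3579 0.0918] 24.05
```

servo_tool:
  commands:
    - [[0.048,-0.021,0],[0,0,0.0222]]
    - [[0,0,0],[0,0,0]]
    - [[0,0,0],[0,0,0]]

```text
t: 24.35
tool_pos: [0.4368, 0.3594, 0.0918]
tool_rot: [-2.906, -1.192, 0.001]
contact_force: [-4.8, -1.8, 0.2]
finger_gap: 0.0004
gripper_force: 2.1
```

servo_tool:
  commands:
    - [[0.048,-0.021,0],[0,0,0.0222]]
    - [[0,0,0],[0,0,0]]
    - [[0,0,0],[0,0,0]]

```text
t: 24.65
tool_pos: [0.4373, 0.3609, 0.0918]
tool_rot: [-2.926, -1.141, 0.001]
contact_force: [-4.5, -2.0, -1.3]
finger_gap: 0.0002
gripper_force: 2.1
```

```bash
python3 k.py
```

```text
axis in tool mm [18.5 41.4 -6.3] yaw 42.6 F tool [-4.68 -1.54  1.31] T [-0.28  0.83  0.04] [0.4373 0.3609 0.0918] 24.65
```

servo_tool:
  commands:
    - [[0.048,-0.021,0],[0,0,0.0222]]
    - [[0,0,0],[0,0,0]]
    - [[0,0,0],[0,0,0]]

```text
t: 24.95
tool_pos: [0.4379, 0.3625, 0.0918]
tool_rot: [-2.946, -1.09, 0.001]
contact_force: [-5.0, -1.3, -0.2]
finger_gap: -0.0003
gripper_force: 2.2
```

Run:
```python
from h import *
im,d=get_image("top"); cv2.imwrite('pics/c7.png',cv2.resize(im[145:205,155:240,::-1],None,fx=7,fy=7,interpolation=cv2.INTER_CUBIC))
```

```text
(no output)
```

View pics/c7.png

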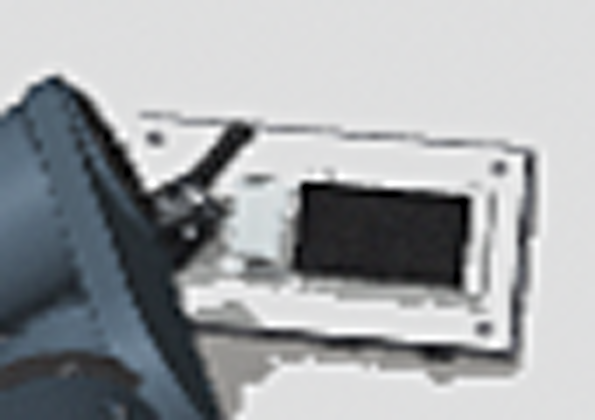

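```bash
python3 - <<'E'
from h import *
im,d=get_image("top"); P=cloud("top",d); g=im.mean(2)
s=np.zeros(g.shape,bool); s[155:180,178:195]=True
m=s&(P[...,2]>.092)&(P[...,2]<.125)&(g<120)
q=P[m][:,:2]; a=np.array([.479,.343]); r=q-a
k=np.hypot(*r.T)>.02; print(m.sum(),k.sum()); q=q[k]; r=r[k]
print('mean az from axis',np.degrees(np.arctan2(*r.mean(0)[::-1])), 'tip max',np.hypot(*r.T).max())
u,_,v=np.linalg.svd(q-q.mean(0)); print('line az',np.degrees(np.arctan2(v[0,1],v[0,0])),q.mean(0))
d0=np.load('top.npy');P0=cloud("top",d0);im0=cv2.imread('pics/top0.png');m0=s&(P0[...,2]>.092)&(P0[...,2]<.125)
q=P0[m0][:,:2]; r=q-a; k=np.hypot(*r.T)>.02; print('start az',np.degrees(np.arctan2(*r[k].mean(0)[::-1])), q[k].mean(0))
print((P[158:178,180:196,2]*1000).round().astype(int))
E
python3 k.py
```

```text
35 30
mean az from axis -40.40584343317705 tip max 0.05200530198297025
line az 140.88222219197073 [0.50652475 0.31956976]
start az -33.58594319380347 [0.51039198 0.32215432]
[[  -3    3   -3    1   -3   -2    7   -4   -1   -7    1    2    0    1
     6   -3]
 [   3    3    2    5   -6   -2   -1   -2   -2   -8    0    6    1    5
     0    1]
 [  -1   -3    0    4    0    1   -6   -1   -4   -4    4    5    2   -1
     4   -5]
 [  -2   -2    4    1   -5    0    7    1    6    0   -2   -1   -1   -1
     0   -1]
 [  39   30   32   34   28   23   28   24  109  106    3    0    1    0
     5   -4]
 [  40   43   39   40   37   40   40  106  105  109  103   41   36   34
    26   19]
 [  43   39   45   40   40   34   37  112  104  110  109   91   39   39
    42   33]
 [  39   42   41   40   41   41  108  104  110  106   97   44   42   31
    35   40]
 [  46   40   37   42   42  104  106  105  104   94   40   41   40   42
    42   44]
 [  39   44   41   32  103  105  102  106  100   39   43   38   38   44
    35   37]
 [  33   41   39   39  109  113  106   97   44   34   41   41 1504   44
    
[... 194 characters left out ...]
9  178  105   91   38   41   50   75   74   47   46   43
    47   43]
 [ 184  186  188  181  184   49   51   38   39   76   75   76   84   80
    76   79]
 [ 180  191  187  184  182  182   43   47   35   82   80   77   80   74
    79   75]
 [ 198  192  188  188  183  182  182   51   46   78   80   77   78   75
    73   80]
 [ 192  189  186  186  187  184  183   45   51   82   76   75   78   77
    76   74]
 [ 191  189  174  180  185  183  176   52   56   75   74   78   78   74
    85   79]
 [ 202  177  178  181  181  163   63   57   55   74   78   78   72   79
    79   78]]
axis in tool mm [18.5 41.5 -6.3] yaw 40.6 F tool [-5.86 -3.08  0.39] T [-0.25  0.85  0.08] [0.4379 0.3625 0.0918] 25.05
```

The picture shows the pushed wing's opposite end at about (240,130) in the crop. That puts it at about 187° of turn, and the jaw is clear of the rack. The stop is still ahead.

servo_tool:
  commands:
    - [[0.048,-0.021,0],[0,0,0.0222]]
    - [[0,0,0],[0,0,0]]
    - [[0,0,0],[0,0,0]]

```text
t: 25.35
tool_pos: [0.4382, 0.3636, 0.0917]
tool_rot: [-2.965, -1.039, 0.003]
contact_force: [-5.4, -1.7, 1.0]
finger_gap: -0.0001
gripper_force: 2.6
```

```bash
python3 k.py
```

```text
axis in tool mm [19.  41.6 -6.3] yaw 38.6 F tool [-5.31 -2.06 -0.99] T [-0.3   0.93  0.06] [0.4382 0.3636 0.0917] 25.35
```

servo_tool:
  commands:
    - [[0.036,-0.016,0],[0,0,0.0167]]
    - [[0,0,0],[0,0,0]]
    - [[0,0,0],[0,0,0]]

```text
t: 25.65
tool_pos: [0.4381, 0.3642, 0.0916]
tool_rot: [2.978, 1.0, -0.006]
contact_force: [-6.7, -2.8, 1.1]
finger_gap: -0.0001
gripper_force: 3.2
```

```bash
python3 k.py
```

```text
axis in tool mm [19.8 41.6 -6.5] yaw 37.1 F tool [-7.1  -1.81 -1.11] T [-0.48  1.    0.08] [0.4381 0.3642 0.0916] 25.65
```

The normal force rose from 4.6 to 7.1 N and the tool stalled, so this is the stop. I'll back off, go up, and move over the rack.

servo_tool:
  commands:
    - [[-0.2,0,0],[0,0,0]]
    - [[-0.3,0,0],[0,0,0]]
    - [[0,0,-0.9],[0,0,0]]
    - [[0,0,-0.9],[0,0,0]]
    - [[0,0,-0.9],[0,0,0]]
    - [[0,0,-0.9],[0,0,0]]

```text
t: 26.25
tool_pos: [0.4295, 0.3564, 0.2018]
tool_rot: [-2.978, -0.998, -0.009]
contact_force: [0.4, 0.6, 0.3]
finger_gap: 0.0003
gripper_force: 0.0
```

servo_tool:
  commands:
    - [[-0.22,0.749,0],[0,0,0]]
    - [[-0.22,0.749,0],[0,0,0]]
    - [[-0.22,0.749,0],[0,0,0]]
    - [[-0.22,0.749,0],[0,0,0]]
    - [[-0.22,0.749,0],[0,0,0]]
  hand: -1

```text
t: 26.75
tool_pos: [0.4713, 0.2457, 0.2009]
tool_rot: [2.979, 0.998, 0.01]
contact_force: [-0.1, -1.0, -0.3]
finger_gap: 0.0722
gripper_force: 0.0
```

servo_tool:
  commands:
    - [[0,0,0],[0,0,-0.0857]]
    - [[0,0,0],[0,0,-0.0857]]
    - [[0,0,0],[0,0,-0.0857]]
    - [[0,0,0],[0,0,-0.0857]]
    - [[0,0,0],[0,0,-0.0857]]
    - [[0,0,0],[0,0,-0.0857]]
    - [[0,0,0],[0,0,0]]
    - [[0,0,0],[0,0,0]]

```text
t: 27.55
tool_pos: [0.4702, 0.2463, 0.2004]
tool_rot: [2.349, 2.084, 0.005]
contact_force: [0.5, -0.8, 0.1]
finger_gap: 0.0854
gripper_force: 0.0
```

```bash
cat > m.py <<'E'
from h import *
import sys
o=get_obs(); M=R.from_rotvec(o['tool_rot']).as_matrix(); a=np.array([float(v) for v in sys.argv[1:4]])
print('to target (tool mm)',(M.T@(a-o['tool_pos'])*1e3).round(1),'yaw',np.degrees(np.arctan2(M[1,0],M[0,0])).round(2),'tiltz',M[:,2].round(3),o['tool_pos'].round(4),o['contact_force'].round(1),o['t'],o['finger_gap'])
E
python3 m.py .4677 .2457 .042
python3 - <<'E'
from h import *
im,d=get_image("top"); cv2.imwrite('pics/c8.png',cv2.resize(im[145:205,155:240,::-1],None,fx=7,fy=7,interpolation=cv2.INTER_CUBIC))
for n in ("top","side"):
    if n=="side": get_image(n)
    for m in mark_of(n,"rack_centre")[:1]: print(n,m["confidence"],at_z(n,m["xy"],.055))
E
```

```text
to target (tool mm) [ -1.1  -2.8 158.4] yaw 83.16 tiltz [ 0.003  0.001 -1.   ] [0.4702 0.2463 0.2004] [ 0.5 -0.8  0.1] 27.55 0.08539136746860714
top 0.59 [0.46444141 0.24244153 0.055     ]
side 0.46 [0.45047689 0.23220753 0.055     ]
```

View pics/c8.png

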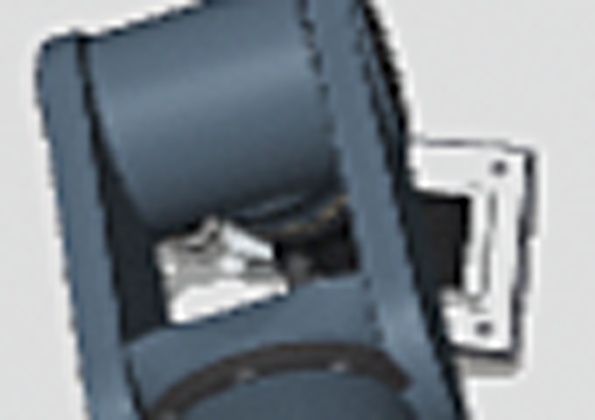

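The picture shows the rack unmoved, with its -y end at (465,240) in the crop, so I'll descend on it.

servo_tool:
  commands:
    - [[-0.03,-0.11,0.9],[0,0,0]]
    - [[0,0,0.95],[0,0,0]]
    - [[0,0,0.95],[0,0,0]]
    - [[0,0,0.95],[0,0,0]]
    - [[0,0,0.7],[0,0,0]]
    - [[0,0,0.5],[0,0,0]]
    - [[0,0,0.3],[0,0,0]]
    - [[0,0,0],[0,0,0]]
    - [[0,0,0],[0,0,0]]

```text
t: 28.65
tool_pos: [0.4662, 0.2458, 0.0427]
tool_rot: [2.347, 2.088, 0.001]
contact_force: [0.9, 0.2, 0.7]
finger_gap: 0.085
gripper_force: 0.0
```

```bash
python3 m.py .467 .2457 .042
```

```text
to target (tool mm) [0.  0.8 0.7] yaw 83.31 tiltz [ 0.001  0.    -1.   ] [0.4662 0.2458 0.0427] [0.9 0.2 0.7] 28.65 0.08498240678787936
```

servo_tool:
  commands:
    - [[0,0,0],[0,0,0]]
    - [[0,0,0],[0,0,0]]
    - [[0,0,0],[0,0,0]]
    - [[0,0,0],[0,0,0]]
    - [[0,0,0],[0,0,0]]
    - [[0,0,0],[0,0,0]]
    - [[0,0,0],[0,0,0]]
    - [[0,0,0],[0,0,0]]
  hand: 1
  force: 30

```text
t: 29.45
tool_pos: [0.4673, 0.2458, 0.0436]
tool_rot: [2.345, 2.087, 0.005]
contact_force: [0.7, -1.1, 5.8]
finger_gap: 0.0451
gripper_force: 42.1
```

servo_tool:
  commands:
    - [[0,0,-0.1],[0,0,0]]
    - [[0,0,-0.2],[0,0,0]]
    - [[0,0,-0.3],[0,0,0]]
    - [[0,0,-0.4],[0,0,0]]
    - [[0,0,-0.6],[0,0,0]]
    - [[0,0,-0.8],[0,0,0]]
    - [[0,0,-0.8],[0,0,0]]
    - [[0,0,-0.8],[0,0,0]]
    - [[0,0,0],[0,0,0]]
    - [[0,0,0],[0,0,0]]

```text
t: 30.45
tool_pos: [0.4656, 0.2457, 0.1631]
tool_rot: [2.347, 2.088, 0.002]
contact_force: [-0.2, -0.4, -2.1]
finger_gap: 0.045
gripper_force: 42.0
```

```bash
python3 m.py .45 -.3 .3
python3 - <<'E'
from h import *
o=get_obs(); print(o['q'])
im,d=get_image("side"); cv2.imwrite('pics/c9.png',cv2.resize(im[120:220,200:330,::-1],None,fx=5,fy=5,interpolation=cv2.INTER_CUBIC))
t=np.array([379.3,184.8])
im,d=get_image("top")
P0=cloud("top",np.load('top.npy')); g=cv2.imread('pics/top0.png')[:,:,::-1].astype(int)
for rr,cc in ((184,379),(170,379),(184,365)): print(g[rr,cc],P0[rr,cc])
s=np.zeros(g.shape[:2],bool); s[155:215,345:412]=True
m=s&(abs(g.sum(2)-g[184,379].sum())<60)
n,l,st,c=cv2.connectedComponentsWithStats(m.astype(np.uint8)); m=l==l[184,379]
v,u=np.nonzero(m); print(m.sum(),cv2.minAreaRect(np.array([at_z("top",(a,b),.008)[:2]*1000 for a,b in zip(u,v)],np.float32)))
E
```

```text
to target (tool mm) [-543.8   48.  -137.1] yaw 83.33 tiltz [ 0.001  0.    -1.   ] [0.4656 0.2457 0.1631] [-0.2 -0.4 -2.1] 30.45 0.044975518319125905
[2.73104209e-01 4.92313514e-01 1.74798825e+00 6.98220569e-05
 8.99966144e-01 3.89483289e-01]
[167 170 179] [ 0.43402162 -0.36971935  0.008871  ]
[171 173 184] [ 0.48674717 -0.37489587 -0.00049295]
[171 173 183] [ 0.43595084 -0.32037036  0.00208758]
1248 ((427.4232177734375, -366.4477233886719), (126.53243255615234, 139.20986938476562), 4.184240818023682)
```

View pics/c9.png

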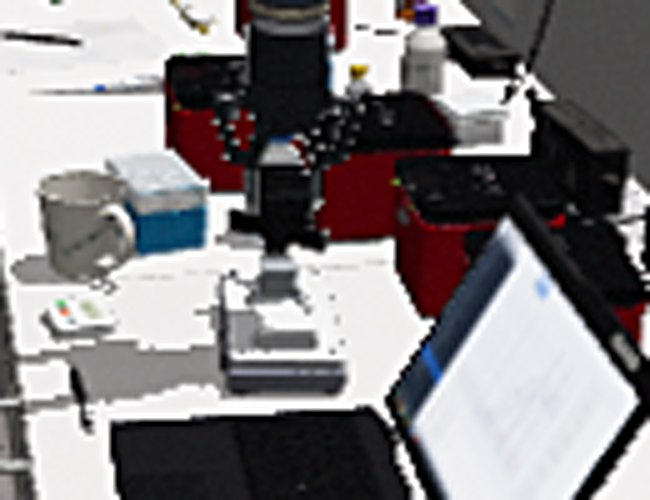

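The rack is held in the gripper, at about (275,275) in the crop, and the tray centre is near (0.430,-0.369).

servo_tool:
  commands:
    - [[0,0,-0.93],[0,0,0]]
    - [[0,0,-0.93],[0,0,0]]
    - [[0,0,-0.93],[0,0,0]]
    - [[0,0,-0.93],[0,0,0]]
    - [[0,0,-0.93],[0,0,0]]
    - [[0,0,-0.93],[0,0,0]]
    - [[-0.3,0.02,0],[0,0,0]]
    - [[-0.631,0.035,0],[0,0,0]]

```text
t: 31.35
tool_pos: [0.4638, 0.2178, 0.3287]
tool_rot: [-2.345, -2.09, 0.001]
contact_force: [-0.6, 0.3, -0.8]
finger_gap: 0.0449
gripper_force: 42.1
```

servo_tool:
  commands:
    - [[-0.931,0.055,0],[0,0,0]]
    - [[-0.931,0.055,0],[0,0,0]]
    - [[-0.931,0.055,0],[0,0,0]]
    - [[-0.931,0.055,0],[0,0,0]]
    - [[-0.931,0.055,0],[0,0,0]]
    - [[-0.931,0.055,0],[0,0,0]]
    - [[-0.931,0.055,0],[0,0,0]]
    - [[-0.931,0.055,0],[0,0,0]]
    - [[-0.931,0.055,0],[0,0,0]]
    - [[-0.931,0.055,0],[0,0,0]]

```text
t: 32.35
tool_pos: [0.4464, -0.0626, 0.3274]
tool_rot: [-2.344, -2.085, 0.004]
contact_force: [0.3, 0.3, -1.2]
finger_gap: 0.0455
gripper_force: 42.1
```

servo_tool:
  commands:
    - [[-0.931,0.055,0],[0,0,0]]
    - [[-0.931,0.055,0],[0,0,0]]
    - [[-0.931,0.055,0],[0,0,0]]
    - [[-0.931,0.055,0],[0,0,0]]
    - [[-0.931,0.055,0],[0,0,0]]
    - [[-0.931,0.055,0],[0,0,0]]
    - [[-0.931,0.055,0],[0,0,0]]
    - [[-0.931,0.055,0],[0,0,0]]
    - [[-0.931,0.055,0],[0,0,0]]
    - [[-0.931,0.055,0],[0,0,0]]

```text
t: 33.35
tool_pos: [0.4305, -0.3414, 0.3269]
tool_rot: [-2.344, -2.084, -0.0]
contact_force: [0.5, 0.5, -0.8]
finger_gap: 0.0447
gripper_force: 42.1
```

servo_tool:
  commands:
    - [[-0.631,0.035,0],[0,0,0]]
    - [[-0.4,0.02,0],[0,0,0]]
    - [[0,0,0],[0,0,-0.06]]
    - [[0,0,0],[0,0,-0.06]]
    - [[0,0,0],[0,0,0]]
    - [[0,0,0],[0,0,0]]

```text
t: 33.95
tool_pos: [0.4299, -0.3712, 0.3292]
tool_rot: [-2.141, -2.297, -0.001]
contact_force: [0.1, 0.0, -1.0]
finger_gap: 0.0453
gripper_force: 42.1
```

```bash
python3 m.py .43 -.369 .008
python3 - <<'E'
from h import *
for n in ("top","side"):
    im,d=get_image(n)
    for m in mark_of(n,"tray")[:1]: print(n,m["confidence"],at_z(n,m["xy"],.0))
E
```

```text
to target (tool mm) [  1.8   0.5 321.2] yaw 94.04 tiltz [-0.001  0.001 -1.   ] [ 0.4299 -0.3712  0.3292] [ 0.1  0.  -1. ] 33.95 0.0453199681296837
top 0.88 [ 0.44014026 -0.3644224   0.        ]
side 0.7 [ 0.42888511 -0.37370929  0.        ]
```

servo_tool:
  commands:
    - [[0.03,0,0.95],[0,0,0]]
    - [[0.03,0,0.95],[0,0,0]]
    - [[0,0,0.95],[0,0,0]]
    - [[0,0,0.95],[0,0,0]]
    - [[0,0,0.95],[0,0,0]]
    - [[0,0,0.95],[0,0,0]]
    - [[0,0,0.95],[0,0,0]]
    - [[0,0,0.95],[0,0,0]]
    - [[0,0,0.95],[0,0,0]]
    - [[0,0,0.8],[0,0,0]]

```text
t: 35.15
tool_pos: [0.4299, -0.37, 0.0479]
tool_rot: [-2.141, -2.299, -0.0]
contact_force: [-0.3, 0.1, -0.6]
finger_gap: 0.0449
gripper_force: 42.1
```

servo_tool:
  commands:
    - [[0,0,0.5],[0,0,0]]
    - [[0,0,0.3],[0,0,0]]
    - [[0,0,0.3],[0,0,0]]
    - [[0,0,0],[0,0,0]]
    - [[0,0,0],[0,0,0]]
    - [[0,0,0],[0,0,0]]

```text
t: 35.75
tool_pos: [0.4303, -0.3706, 0.0171]
tool_rot: [2.139, 2.299, -0.0]
contact_force: [-0.7, 0.1, -0.3]
finger_gap: 0.0453
gripper_force: 42.1
```

servo_tool:
  commands:
    - [[0,0,0.07],[0,0,0]]
    - [[0,0,0.07],[0,0,0]]
    - [[0,0,0],[0,0,0]]

```text
t: 36.05
tool_pos: [0.4298, -0.37, 0.012]
tool_rot: [-2.14, -2.3, -0.0]
contact_force: [0.3, -0.4, -0.1]
finger_gap: 0.0451
gripper_force: 42.1
```

servo_tool:
  commands:
    - [[0,0,0.04],[0,0,0]]
    - [[0,0,0.03],[0,0,0]]
    - [[0,0,0],[0,0,0]]
    - [[0,0,0],[0,0,0]]

```text
t: 36.45
tool_pos: [0.4298, -0.37, 0.0099]
tool_rot: [-2.14, -2.3, -0.0]
contact_force: [-0.2, 0.7, -0.9]
finger_gap: 0.0454
gripper_force: 42.1
```

servo_tool:
  commands:
    - [[0,0,0.03],[0,0,0]]
    - [[0,0,0],[0,0,0]]
    - [[0,0,0],[0,0,0]]

```text
t: 36.75
tool_pos: [0.4298, -0.3701, 0.009]
tool_rot: [-2.14, -2.3, -0.0]
contact_force: [-0.6, 0.0, -0.4]
finger_gap: 0.0455
gripper_force: 42.1
```

servo_tool:
  commands:
    - [[0,0,0.03],[0,0,0]]
    - [[0,0,0],[0,0,0]]
    - [[0,0,0],[0,0,0]]

```text
t: 37.05
tool_pos: [0.4298, -0.37, 0.0081]
tool_rot: [-2.14, -2.3, -0.0]
contact_force: [-0.1, 0.1, -0.5]
finger_gap: 0.0455
gripper_force: 42.1
```

servo_tool:
  commands:
    - [[0,0,0.02],[0,0,0]]
    - [[0,0,0],[0,0,0]]
    - [[0,0,0],[0,0,0]]

```text
t: 37.35
tool_pos: [0.4299, -0.3701, 0.0078]
tool_rot: [2.14, 2.3, -0.0]
contact_force: [-0.5, 0.3, 2.5]
finger_gap: 0.0452
gripper_force: 42.6
```

servo_tool:
  commands:
    - [[0,0,0],[0,0,0]]
    - [[0,0,0],[0,0,0]]
    - [[0,0,0],[0,0,0]]
    - [[0,0,0],[0,0,0]]
    - [[0,0,0],[0,0,0]]
  hand: -0.41

```text
t: 37.85
tool_pos: [0.4299, -0.3701, 0.0075]
tool_rot: [-2.14, -2.3, -0.0]
contact_force: [0.2, 0.2, 0.2]
finger_gap: 0.0602
gripper_force: 0.0
```

servo_tool:
  commands:
    - [[0,0,-0.1],[0,0,0]]
    - [[0,0,-0.2],[0,0,0]]
    - [[0,0,-0.4],[0,0,0]]
    - [[0,0,-0.8],[0,0,0]]
    - [[0,0,-0.9],[0,0,0]]
    - [[0,0,-0.9],[0,0,0]]
    - [[0,0,-0.9],[0,0,0]]
    - [[0,0,-0.9],[0,0,0]]
    - [[0,0,-0.9],[0,0,0]]
    - [[0,0,-0.9],[0,0,0]]

```text
t: 38.85
tool_pos: [0.4297, -0.3698, 0.2169]
tool_rot: [2.139, 2.299, -0.0]
contact_force: [0.0, -0.9, -0.5]
finger_gap: 0.0606
gripper_force: 0.0
```

servo_tool:
  commands:
    - [[-0.9,0,0],[0,0,0]]
    - [[-0.9,0,0],[0,0,0]]
    - [[-0.9,0,0],[0,0,0]]
    - [[-0.9,0,0],[0,0,0]]
    - [[-0.9,0,0],[0,0,0]]
    - [[-0.9,0,0],[0,0,0]]
    - [[-0.9,0,0],[0,0,0]]
    - [[0,0,0],[0,0,0]]

```text
t: 39.65
tool_pos: [0.443, -0.5622, 0.2155]
tool_rot: [2.14, 2.295, -0.003]
contact_force: [-0.4, 0.4, 0.1]
finger_gap: 0.0605
gripper_force: 0.0
```

Run:
```python
from h import *
o=get_obs(); print(o['t'],o['tool_pos'],o['contact_force'],o['finger_gap'])
im,d=get_image("top"); P=cloud("top",d)
a=cv2.resize(im[145:205,155:240,::-1],None,fx=4.5,fy=4.5,interpolation=cv2.INTER_CUBIC); b=cv2.resize(im[145:205,335:420,::-1],None,fx=4.5,fy=4.5,interpolation=cv2.INTER_CUBIC)
cv2.imwrite('pics/c10.png',np.vstack([a,b]))
```

```text
39.65 [ 0.4429557  -0.56223084  0.215504  ] [-0.38863846  0.37456426  0.09938098] 0.06046174992723127
```

View pics/c10.png

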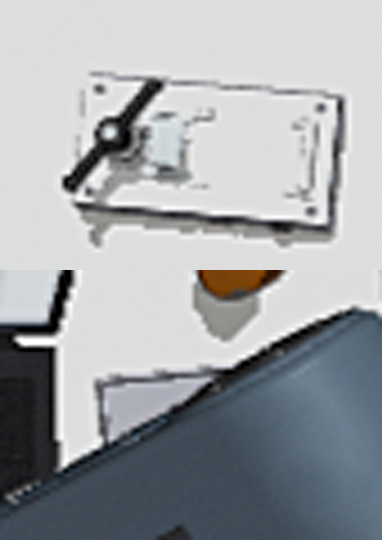

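The rack is gone from the shaker and the jaw is back, at about (165,140). The arm hides the tray, so I'll check the rack numerically from the side camera and hand in if it lies flat.

Run:
```python
from h import *
np.set_printoptions(precision=4,suppress=True)
im,d=get_image("side"); P=cloud("side",d); g=im.mean(2)
m=(abs(P[...,0]-.43)<.06)&(abs(P[...,1]+.37)<.07)&(P[...,2]>.025)&(P[...,2]<.08)
t=P[m&(P[...,2]<.05)]
if m.sum():
    q=P[m]; print(m.sum(),q.mean(0),np.percentile(q[:,2],[5,50,90,98]),cv2.minAreaRect((q[:,:2]*1000).astype(np.float32)))
k=mark_of("side","rack_centre")[:1]; pos=at_z("side",k[0]["xy"],.02) if k else None; print(k and k[0]["confidence"],pos)
if m.sum()>50 and np.percentile(P[m][:,2],90)<.042: print(hand_in())
```

```text
266 [ 0.4305 -0.3735  0.033 ] [0.0284 0.0333 0.0353 0.0363] ((431.0368957519531, -368.4846496582031), (46.4805908203125, 91.5215072631836), 3.5698556900024414)
0.8 [ 0.4278 -0.3952  0.02  ]
the job is handed in; nothing more can be done
None
```

The job is handed in: I turned the knob clockwise until the force rose at its stop, which left the jaw open. The rack now sits flat in the tray, with its top measured at about 34 mm.

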